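# Zero the sesame mill and set it three clicks open

### The job

Set the seed mill's grind: turn the knurled ring on top of it clockwise (seen from above) until you feel the burrs touch, without forcing them together, then back it off three clicks and let go. Leave the other things on the stall where they are.

Things in the scene. Friction and masses are not known exactly. Their poses are not given: they have to be found in the camera images.
- mill: electric seed mill bolted to the table. Origin on the table under the ring's axis, z up. Round aluminium head 94 mm across; its flat shoulder, 120 mm above the table, carries the ring. Grey motor housing 112 mm high on its +x side (to 160 mm from the axis, 104 mm wide), spout on its -x side. Only the ring rises above 122 mm. Black graduations on the shoulder: 20 degrees apart, not in line with the clicks.
- ring_grip (a point): centre of the knurled steel adjusting ring, on its upright axis at mid height, 137 mm above the table. The ring is a cylinder 56 mm across, from 2 to 32 mm above the shoulder, with a throat up to 38 mm wide in its top and a radial pointer rib (3 mm high) on its top face on the point's +x side. Grip it across any diameter.
- ring (a joint): ring angle, rad: falls as it turns clockwise from above (tighter, burrs closing), grows as it loosens. It clicks into place every 20 degrees (0.349 rad); from click to click takes up to about 0.15 N m. It starts between 0.85 and 1.75, about 2 to 6 clicks open. The burrs meet in a click position, at a reading that differs from mill to mill, between -0.4 and 0.4.
- burr_upper_face (a point): cutting face of the upper burr, hidden in the mill on the ring's axis. The ring's fine thread raises it 0.25 mm per rad (0.087 mm a click): too fine to be read. Past the touch the ring meets a springy resistance of about 4 N m per rad on top of the click's; 0.3 rad (about 1.2 N m) past it the burrs are damaged. Let go, the ring springs back to the touch.
- burr_lower_face (a point): cutting face of the lower burr, hidden in the mill below the upper one; its height differs by some hundredths of a millimetre from mill to mill
- hopper: grey plastic seed hopper lifted off the mill, standing upside down on its wide mouth; 92 mm across, 85 mm high; a bystander; origin under its centre
- cup: open steel catch cup, 68 mm across, 45 mm high, under the mill's spout; a bystander; origin under its centre
- brush: cleaning brush lying flat beside the mill, 170 mm long; a bystander; origin under its centre
- jar: closed glass jar with a steel lid, 76 mm across, 120 mm high; a bystander; origin under its centre
- brittle_a: tan slab of sesame brittle, 100 x 55 x 26 mm; a bystander; origin under its centre
- brittle_b: black slab of sesame brittle, 100 x 55 x 26 mm; a bystander; origin under its centre
- pack: closed pale plastic pack of brittle, 135 x 100 x 38 mm; a bystander; origin under its centre

How it is judged:
By the outcome, as a careful person would: the job done as asked, in the order asked, and still so for the second after the job is handed in, with the robot touching nothing.
It also fails if it takes over 69 s, if anything falls off the work surface, if the arm or the gripper's body presses on something with over 40 N, if the wrist force passes 120 N, or if a joint passes its speed limit or range.

### The arm

A 6-joint arm with a two-finger parallel gripper is mounted at the origin on the work surface. World frame = base frame: x ahead of the robot, y to its left, z up, the work surface at z = 0. Lengths are in m, angles in rad, forces in N, time in s.
With the tool pointing down it reaches from about 0.375 to 0.9 m from the base axis. Payload 3.1 kg.
Tool frame: the origin (TCP) lies on the centre line of the jaws, within the pads' length; the fingertips stand 19 mm ahead of it and the grasp point (between the pads) is the TCP; x points along the fingers, y is the direction in which the jaws open and shut, and the axes are right-handed (so a half turn about x gives the same grasp; the last joint's range is limited). The gripper opens to 87 mm and grips with 3 to 60 N. Pads are 19 mm wide; open, the fingers measure 117 mm over their backs; the gripper's body (75 mm by 190 mm) begins 51 mm behind the grasp point.
Start: joints at [-1.46, 0.527, 1.433, -0, 1.181, -0.178], TCP at [0.178, -0.599, 0.242] pointing down, gripper open.
Joint ranges: [-3.08, 3.08], [-0.75, 2.2], [0.22, 2.44], [-1.43, 4.57], [0, 2.65], [-2.85, 2.85]. Speed limits (rad/s): [2.79, 2.79, 3.14, 3.14, 3.14, 3.14].

### API

Orientations are given as a 3x3 rotation matrix whose columns are the frame's x, y, z axes.
In Python, from workcell import r gives the robot as it stands.
- The arm moves only by the tool apply_moves, never from a script. Its argument "moves" is one flat list of numbers, 7 for each row, row after row: the shift along the tool's x, y, z in m, then the turn, a rotation vector about the tool's x, y, z in rad, then the opening, from 0 (shut) to 1 (fully open). A call has 1 to 8 rows; each row shifts and turns the commanded pose from where the row before left it, along the tool's axes as they then stand; what a row does not reach is not made up. A row lasts 1/8 s, in which the tool goes at most 62.5 mm and 10.7 degrees, less where a joint would pass 70% of its speed; a pose out of reach is approached as far as the arm can. A call is refused whole if a number of a shift passes 0.0625 or a number of a turn 0.188, either way. A call with a gripper value outside its range is refused whole. The fingers move at their own pace and stop on an object; "newtons" is the grip in N (left out, the last holds). Time passes only in rows, so rows that do not move let the fingers close. It gives the time, the measured TCP pose, the force and the opening at its end, in the units of the state.
- r.read_state(): the state, without advancing time (a new reading comes with each control period).
- r.camera(name): name is "scene" or "top" or "wrist"; returns a dict with "img" (420x560x3 uint8, red, green, blue), "mtx" (3x3 intrinsics, pixels), "k1" (the pictures are not rectified: a ray, as slopes to the right and down, at radius r is drawn at 1 + k1 r^2 times it, then the intrinsics apply), "origin" and "orientation" of the camera in the world; the wrist camera has in their place "tool_from_camera" (4x4, takes a point from camera to tool coordinates, whose origin is the TCP and whose axes are the tool frame's). Camera axes: x right, y down, z forward; pixel columns grow to the right and rows downward; lengths in m; the calibration is good to about 2 mm. A picture is of the moment at which its call begins: read the wrist's pose just before it. There is no depth.
- r.finish_job(): hands the job in, once; it reports no verdict.
Trained networks look in the newest picture that a camera, given by its name, has taken for a name from the list of things; names that differ only in an ending like _2 or _b are one class to them, and where a whole thing is asked for, a point or a joint stands for the part that bears it (a point fixed in the world has none). Each returns a list of dicts, best first, with "p" (0 to 1); they miss things now and then, are a little off and sometimes report something else, mostly with a low value. They report only what shows in the picture. A call takes as long as a camera call.
- r.look_for(camera, name): "location" ([row, column] in pixels, amid what is visible of it).
The state is a dict: "time_s": time; "joint_positions": joint angles; "joint_vel": joint speeds; "tau": joint torques, N m; "tcp_pos": TCP position; "orientation": TCP orientation; "force": force on the tool from outside, world axes, zero at the start; "moment": the same for the moment, N m; "opening": opening from 0.0 (shut) to 1.0 (fully open).
Only numpy, scipy, OpenCV 4.12 (cv2) and the standard library are available. Lean on these libraries where they do the work, as an engineer would, in place of code of your own. Each camera call takes 0.05 s, during which the arm holds its last target. There are 200 camera calls.

## Working session

There is one attempt and no reset: what is moved stays moved. The work goes in short steps, Python scripts to look and compute and a tool call to move; the robot and the scene stay as the last step left them, time stands still between calls to the robot, and variables do not carry over. Pictures are saved under pics/ and viewed, about 8 in all and at most 12, crops included, and the job is handed in when it is done.

Besides the shell and the picture viewer there is one more tool, called after "Call:" as a command line: name --argument value ..., lists and objects as JSON in quotes. apply_moves: Moves the arm, as the interface text tells. Its arguments: {"type":"object","properties":{"moves":{"type":"array","items":{"type":"number"}},"newtons":{"type":"number"}},"required":["moves"]}

```bash
mkdir -p pics; ls
cat > h.py <<'E'
import numpy as np, cv2
from workcell import r
np.set_printoptions(precision=4,suppress=True)
def ray(c,px,st=None):
    K=np.array(c["mtx"]); v,u=px
    d=np.array([(u-K[0,2])/K[0,0],(v-K[1,2])/K[1,1]]); s=d.copy()
    for _ in range(30): s=d/(1+c["k1"]*(s@s))
    q=np.array([s[0],s[1],1.])
    if "origin" in c: return np.array(c["origin"]),np.array(c["orientation"])@q
    T=np.array(c["tool_from_camera"]); R=np.array(st["orientation"])
    return np.array(st["tcp_pos"])+R@T[:3,3],R@T[:3,:3]@q
def at_z(c,px,z,st=None):
    o,d=ray(c,px,st); return o+d*(z-o[2])/d[2]
def proj(c,P,st=None):
    if "origin" in c: o,R=np.array(c["origin"]),np.array(c["orientation"])
    else:
        T=np.array(c["tool_from_camera"]); Rt=np.array(st["orientation"]); o=np.array(st["tcp_pos"])+Rt@T[:3,3]; R=Rt@T[:3,:3]
    q=R.T@(np.array(P)-o); s=q[:2]/q[2]; s=s*(1+c["k1"]*(s@s)); K=np.array(c["mtx"])
    return [K[1,1]*s[1]+K[1,2],K[0,0]*s[0]+K[0,2]]
def save(c,n): cv2.imwrite("pics/"+n,cv2.cvtColor(c["img"],cv2.COLOR_RGB2BGR))
E
python3 - <<'E'
from h import *
s=r.read_state(); print(s)
for n in("top","scene"):
    c=r.camera(n); save(c,n+"0.png"); print(n,c["origin"])
    for k in("ring_grip","mill","jar","hopper","pack","brush","brittle_a","cup"):
        for d in r.look_for(n,k)[:2]: print(k,d["p"],d["location"],at_z(c,d["location"],.15 if k=="ring_grip" else .1))
E
```

```text
pics
{'time_s': 0.0, 'joint_positions': array([-1.4605,  0.5285,  1.4339, -0.    ,  1.1814, -0.1785]), 'joint_vel': array([ 0.0001, -0.0008,  0.0009, -0.0005, -0.0002, -0.0002]), 'tau': array([ -0.0018, -44.005 , -17.6592,   0.0631,   0.0582,  -0.0002]), 'tcp_pos': array([ 0.1779, -0.5984,  0.2406]), 'orientation': array([[-0.0003,  0.2848, -0.9586],
       [ 0.0022, -0.9586, -0.2848],
       [-1.    , -0.0022, -0.0004]]), 'force': array([-0.9962,  0.1324,  0.3641]), 'moment': array([ 0.0168, -0.0042,  0.0278]), 'opening': 1.0041434863818166}
top [0.4172 0.0044 1.444 ]
ring_grip 0.69 [203.8, 307.6] [ 0.5293 -0.1151  0.15  ]
mill 0.64 [191.6, 301.3] [ 0.5746 -0.0977  0.1   ]
jar 0.9 [238.5, 412.0] [ 0.4232 -0.4795  0.1   ]
hopper 0.62 [228.4, 265.9] [0.4475 0.0192 0.1   ]
pack 0.62 [193.5, 404.8] [ 0.5769 -0.4542  0.1   ]
pack 0.29 [190.2, 299.5] [ 0.5792 -0.0915  0.1   ]
brush 0.78 [194.5, 343.5] [ 0.5681 -0.2415  0.1   ]
brittle_a 0.7 [237.2, 138.9] [0.4073 0.4493 0.1   ]
brittle_a 0.56 [185.1, 144.7] [0.5854 0.437  0.1   ]
cup 0.8 [239.6, 312.4] [ 0.4133 -0.1379  0.1   ]
scene [ 0.9781 -0.7646  1.5282]
ring_grip 0.79 [238.4, 261.8] [ 0.544  -0.1356  0.15  ]
ring_grip 0.34 [250.3, 280.4] [ 0.6117 -0.1416  0.15  ]
mill 0.68 [250.8, 277.5] [ 0.5917 -0.125   0.1   ]
jar 0.86 [327.5, 163.4] [ 0.44   -0.5016  0.1   ]
hopper 0.71 [214.1, 262.3] [ 0.4835 -0.0373  0.1   ]
pack 0.69 [357.9, 215.1] [ 0.6146 -0.4977  0.1   ]
brush 0.63 [298.7, 256.4] [ 0.6192 -0.2903  0.1   ]
brittle_a 0.77 [120.4, 317.8] [0.4477 0.3979 0.1   ]
brittle_a 0.59 [140.6, 358.8] [0.6147 0.3893 0.1   ]
cup 0.83 [243.3, 230.1] [ 0.4537 -0.177   0.1   ]
```

Run:
```python
import cv2,numpy as np
a=cv2.imread("pics/top0.png")[130:290,220:440]; b=cv2.imread("pics/scene0.png")[160:320,180:360]
a=cv2.resize(a,None,fx=2.2,fy=2.2*1,interpolation=cv2.INTER_CUBIC)[:,:]
b=cv2.resize(b,None,fx=1.7,fy=2.2,interpolation=cv2.INTER_CUBIC)
cv2.imwrite("pics/m0.png",np.hstack([a,b]))
```

```text
(no output)
```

View pics/m0.png

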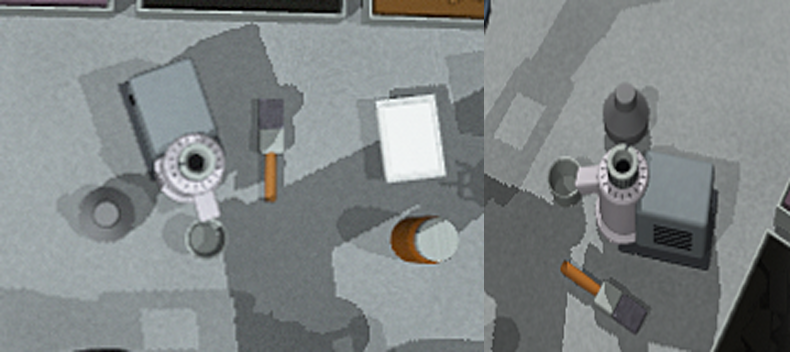

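The mill's ring sits at about pixel (row 203, col 309). The cup and hopper are close by but lower than the ring. I'm moving above it.

Call:
apply_moves --moves '[-0.003, -0.036, -0.047, 0, 0, 0, 1, -0.003, -0.036, -0.047, 0, 0, 0, 1, -0.003, -0.036, -0.047, 0, 0, 0, 1, -0.003, -0.036, -0.047, 0, 0, 0, 1, -0.003, -0.036, -0.047, 0, 0, 0, 1, -0.003, -0.036, -0.047, 0, 0, 0, 1, -0.003, -0.036, -0.047, 0, 0, 0, 1, -0.003, -0.036, -0.047, 0, 0, 0, 1]' --newtons 30

```text
time_s: 1.9
tcp_pos: [0.4575, -0.2144, 0.266]
orientation: [[0.001, 0.285, -0.959], [-0.001, -0.959, -0.285], [-1.0, 0.001, -0.001]]
force: [0.6, -0.0, 0.1]
opening: 1.0
```

Call:
apply_moves --moves '[0, -0.036, -0.047, 0, 0, 0, 1, 0, -0.036, -0.047, 0, 0, 0, 1, 0, 0, 0, 0, 0, 0, 1, 0, 0, 0, 0, 0, 0, 1]'

```text
time_s: 2.4
tcp_pos: [0.5258, -0.1201, 0.2655]
orientation: [[-0.001, 0.286, -0.958], [-0.0, -0.958, -0.286], [-1.0, 0.0, 0.001]]
force: [0.1, -0.9, 0.6]
opening: 0.999
```

Run:
```python
from h import *
s=r.read_state(); print(s)
c=r.camera("wrist"); save(c,"w1.png"); print(c["tool_from_camera"])
for k in("ring_grip","mill"):
    for d in r.look_for("wrist",k)[:2]: print(k,d["p"],d["location"],at_z(c,d["location"],.152,s))
```

```text
{'time_s': 2.4, 'joint_positions': array([-0.4316,  0.3834,  1.6193, -0.0007,  1.1393,  0.8497]), 'joint_vel': array([-0.0342, -0.0036,  0.0066,  0.0003,  0.0013,  0.0001]), 'tau': array([  0.9637, -36.7138, -17.298 ,   0.1295,  -0.0403,   0.0007]), 'tcp_pos': array([ 0.5258, -0.1201,  0.2655]), 'orientation': array([[-0.0006,  0.2858, -0.9583],
       [-0.0004, -0.9583, -0.2858],
       [-1.    ,  0.0002,  0.0007]]), 'force': array([ 0.1072, -0.873 ,  0.6223]), 'moment': array([0.0109, 0.0079, 0.0004]), 'opening': 0.9987852244507521}
[[-0.0006 -0.28    0.96   -0.1431]
 [ 1.     -0.0007  0.0004  0.0004]
 [ 0.0006  0.96    0.28   -0.0774]
 [ 0.      0.      0.      1.    ]]
ring_grip 0.67 [204.5, 285.5] [ 0.5384 -0.1181  0.152 ]
mill 0.74 [113.8, 286.5] [ 0.5989 -0.1007  0.152 ]
```

View pics/w1.png

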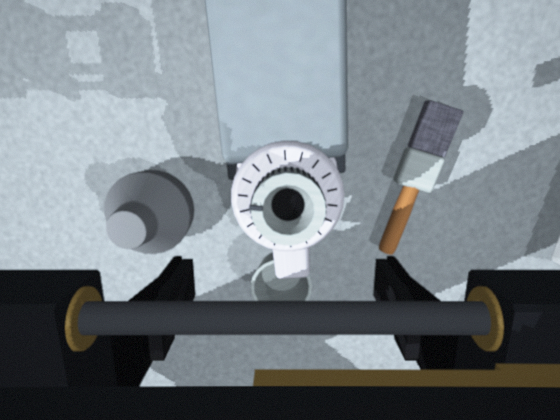

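Run:
```python
from h import *
s=r.read_state(); c=r.camera("wrist"); im=c["img"].copy()
def draw(ctr,z,rad,col):
    P=[proj(c,[ctr[0]+rad*np.cos(a),ctr[1]+rad*np.sin(a),z],s) for a in np.linspace(0,6.28,90)]
    return np.array([[(p[1]-227)*6,(p[0]-137)*5] for p in P],np.int32),col
cr=cv2.resize(im[137:257,227:347],(720,600),interpolation=cv2.INTER_CUBIC)[:,:,::-1].copy()
raw=cr.copy()
C=at_z(c,[205.5,287],.152,s); print(C)
for z,rad,col in((.152,.028,(0,0,255)),(.12,.047,(0,255,0)),(.152,.019,(255,0,0))):
    P,k=draw(C,z,rad,col); cv2.polylines(cr,[P],True,k,1)
cv2.imwrite("pics/w2.png",cr)
```

```text
[ 0.5376 -0.1207  0.152 ]
```

View pics/w2.png

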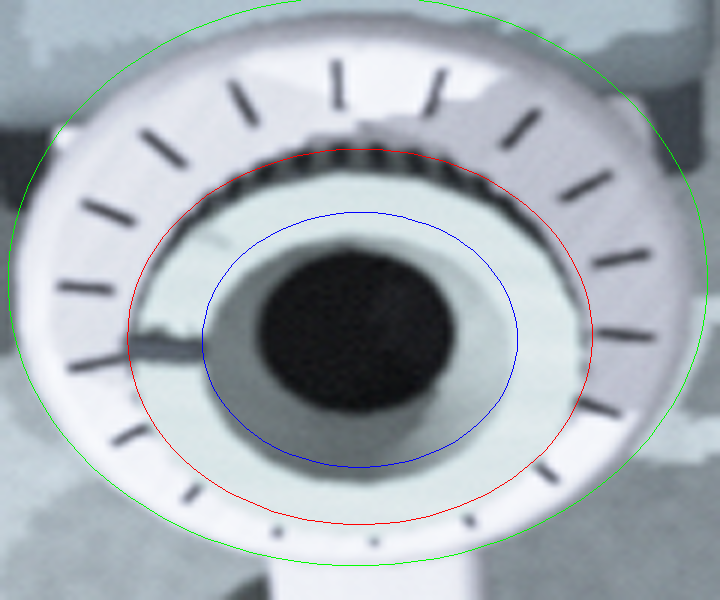

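Picture 3 shows the ring's top centre at about (row 210, col 286.6), with the pointer rib to the left at roughly +90° from the motor side. I'll centre the tool and pre-turn it counter-clockwise to gain wrist range.

Call:
apply_moves --moves '[0, 0.004, -0.007, 0, 0, 0, 1, 0.005, 0, 0, -0.167, 0, 0, 1, 0.005, 0, 0, -0.167, 0, 0, 1, 0.005, 0, 0, -0.167, 0, 0, 1, 0.005, 0, 0, -0.167, 0, 0, 1, 0.005, 0, 0, -0.167, 0, 0, 1, 0.005, 0, 0, -0.167, 0, 0, 1, 0, 0, 0, 0, 0, 0, 1]'

```text
time_s: 3.6
tcp_pos: [0.534, -0.1226, 0.2352]
orientation: [[-0.0, 0.96, -0.279], [0.0, -0.279, -0.96], [-1.0, -0.001, -0.0]]
force: [-0.3, 0.3, -0.1]
opening: 1.0
```

Run:
```python
from h import *
s=r.read_state(); print(s["joint_positions"],s["tcp_pos"],s["orientation"][:,1],s["moment"])
c=r.camera("wrist"); im=c["img"]
for d in r.look_for("wrist","ring_grip")[:2]: print(d["p"],d["location"],at_z(c,d["location"],.152,s))
C=np.array([.5338,-.1218,.152]); p=proj(c,C,s); print(p)
r0,c0=int(p[0])-60,int(p[1])-60
cr=cv2.resize(im[r0:r0+120,c0:c0+120],(720,600),interpolation=cv2.INTER_CUBIC)[:,:,::-1].copy()
for rad in(.028,.019):
    P=[proj(c,C+[rad*np.cos(a),rad*np.sin(a),0],s) for a in np.linspace(0,6.28,90)]
    cv2.polylines(cr,[np.array([[(q[1]-c0)*6,(q[0]-r0)*5] for q in P],np.int32)],True,(0,0,255),1)
cv2.imwrite("pics/w3.png",cr)
```

```text
[-0.4297  0.432   1.6339  0.0001  1.0762 -0.1467] [ 0.534  -0.1226  0.2352] [ 0.9602 -0.2793 -0.0005] [-0.0127 -0.1026  0.0199]
0.57 [225.8, 282.4] [ 0.5352 -0.1173  0.152 ]
[np.float64(232.6916753172755), np.float64(282.24442330378326)]
```

View pics/w3.png

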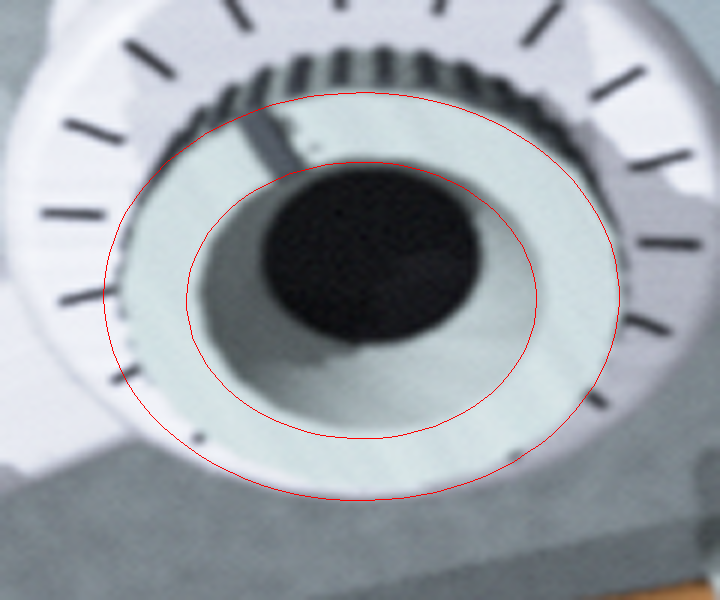

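Call:
apply_moves --moves '[0.03, 0.001, -0.0005, 0, 0, 0, 1, 0.03, 0, 0, 0, 0, 0, 1, 0.03, 0, 0, 0, 0, 0, 1, 0, 0, 0, 0, 0, 0, 0.85, 0, 0, 0, 0, 0, 0, 0.55, 0, 0, 0, 0, 0, 0, 0.5, 0, 0, 0, 0, 0, 0, 0.5, 0, 0, 0, 0, 0, 0, 0.5]' --newtons 30

```text
time_s: 4.7
tcp_pos: [0.534, -0.1215, 0.1465]
orientation: [[-0.002, 0.961, -0.276], [0.0, -0.276, -0.961], [-1.0, -0.002, 0.0]]
force: [-3.3, 1.0, 6.3]
opening: 0.636
```

```bash
cat > st.py <<'E'
from h import *
s=r.read_state(); R=s["orientation"]
print("t",s["time_s"],"yaw",round(float(np.arctan2(R[1,1],R[0,1])),4),"j6",s["joint_positions"][5],"F",s["force"],"M",s["moment"],"tau6",s["tau"][5],"op",s["opening"],"p",s["tcp_pos"])
E
python3 st.py
```

```text
t 4.7 yaw -0.2796 j6 -0.14747758321123908 F [-3.3033  0.9552  6.299 ] M [0.0778 0.7186 0.0294] tau6 0.029135289369150996 op 0.6355661593047649 p [ 0.534  -0.1215  0.1465]
```

Call:
apply_moves --moves '[0, 0, 0, 0.09, 0, 0, 0.5, 0, 0, 0, 0.09, 0, 0, 0.5, 0, 0, 0, 0, 0, 0, 0.5]'

```text
time_s: 5.08
tcp_pos: [0.5338, -0.1214, 0.1465]
orientation: [[-0.002, 0.896, -0.445], [0.0, -0.445, -0.896], [-1.0, -0.002, 0.001]]
force: [-3.2, -0.1, 6.5]
opening: 0.635
```

```bash
python3 st.py
```

```text
t 5.075 yaw -0.4607 j6 0.033462956869547346 F [-3.2461 -0.1098  6.4646] M [ 0.0836  0.6869 -0.0891] tau6 0.007077692134771496 op 0.6348396520839525 p [ 0.5338 -0.1214  0.1465]
```

Call:
apply_moves --moves '[0, 0, 0, 0.09, 0, 0, 0.5, 0, 0, 0, 0, 0, 0, 0.5]'

```text
time_s: 5.32
tcp_pos: [0.5338, -0.1214, 0.1465]
orientation: [[-0.002, 0.852, -0.524], [0.001, -0.524, -0.852], [-1.0, -0.002, 0.001]]
force: [-3.9, 1.3, 6.1]
opening: 0.639
```

```bash
python3 st.py
```

```text
t 5.325 yaw -0.5512 j6 0.1238411394906833 F [-3.9348  1.2559  6.0608] M [-0.0255  0.6251 -0.232 ] tau6 -0.14413104392588139 op 0.6385013218412314 p [ 0.5338 -0.1214  0.1465]
```

Call:
apply_moves --moves '[0, 0, 0, 0.08, 0, 0, 0.5, 0, 0, 0, 0, 0, 0, 0.5]'

```text
time_s: 5.58
tcp_pos: [0.5337, -0.1214, 0.1465]
orientation: [[-0.002, 0.808, -0.589], [0.001, -0.589, -0.808], [-1.0, -0.002, 0.001]]
force: [-4.1, 1.2, 6.6]
opening: 0.63
```

```bash
python3 st.py
python3 - <<'E'
from h import *
c=r.camera("top"); save(c,"top2.png")
E
```

```text
t 5.575 yaw -0.6302 j6 0.20304928123029853 F [-4.1465  1.1835  6.5601] M [ 0.1662  0.7534 -0.0281] tau6 0.09751352481544018 op 0.6301169641654316 p [ 0.5337 -0.1214  0.1465]
```

```bash
cat > st.py <<'E'
from h import *
M=[];T=[];Y=[]
for i in range(4):
    r.camera("wrist"); s=r.read_state(); R=s["orientation"]
    M.append(s["moment"][2]);T.append(s["tau"][5]);Y.append(np.arctan2(R[1,1],R[0,1]))
y=np.mean(Y)
print("t",s["time_s"],"yaw %.4f clicks %.3f Mz %.3f±%.3f tau6 %.3f±%.3f"%(y,(-.2796-y)/.34907,np.mean(M),np.std(M),np.mean(T),np.std(T)),"op %.3f"%s["opening"],s["force"])
E
python3 st.py
```

```text
t 5.825 yaw -0.6298 clicks 1.003 Mz 0.014±0.027 tau6 0.008±0.001 op 0.637 [-4.26    0.8094  6.3017]
```

Call:
apply_moves --moves '[0, 0, 0, 0.1, 0, 0, 0.5, 0, 0, 0, 0, 0, 0, 0.5]'

```text
time_s: 6.08
tcp_pos: [0.5336, -0.1213, 0.1465]
orientation: [[-0.003, 0.745, -0.667], [0.001, -0.667, -0.745], [-1.0, -0.002, 0.001]]
force: [-3.9, 0.7, 5.9]
opening: 0.635
```

```bash
python3 st.py
```

```text
t 6.275 yaw -0.7298 clicks 1.290 Mz 0.015±0.025 tau6 0.014±0.008 op 0.632 [-3.8937 -0.7635  7.1986]
```

Call:
apply_moves --moves '[0, 0, 0, 0.15, 0, 0, 0.5, 0, 0, 0, 0.1, 0, 0, 0.5, 0, 0, 0, 0, 0, 0, 0.5]'

```text
time_s: 6.65
tcp_pos: [0.5334, -0.1211, 0.1465]
orientation: [[-0.003, 0.557, -0.831], [0.001, -0.831, -0.557], [-1.0, -0.002, 0.002]]
force: [-4.7, 1.4, 6.1]
opening: 0.639
```

```bash
python3 st.py
```

```text
t 6.85 yaw -0.9798 clicks 2.006 Mz 0.024±0.035 tau6 0.008±0.009 op 0.639 [-4.5574  0.9105  7.9352]
```

Call:
apply_moves --moves '[0, 0, 0, 0.1, 0, 0, 0.5, 0, 0, 0, 0, 0, 0, 0.5]'

```text
time_s: 7.1
tcp_pos: [0.5334, -0.121, 0.1465]
orientation: [[-0.003, 0.471, -0.882], [0.001, -0.882, -0.471], [-1.0, -0.002, 0.002]]
force: [-4.8, 1.5, 6.6]
opening: 0.636
```

```bash
python3 st.py
```

```text
t 7.3 yaw -1.0798 clicks 2.292 Mz 0.030±0.031 tau6 0.057±0.008 op 0.638 [-4.1128  0.4904  7.5074]
```

Run:
```python
from h import *
s=r.read_state(); c=r.camera("wrist"); p=proj(c,[.534,-.1215,.152],s); print(p)
im=c["img"][:,:,::-1]; r0=max(0,min(int(p[0])-70,280)); c0=int(p[1])-90
cv2.imwrite("pics/w4.png",cv2.resize(im[r0:r0+140,c0:c0+180],(720,560),interpolation=cv2.INTER_CUBIC))
```

```text
[np.float64(302.3760714792257), np.float64(284.2928633558934)]
```

View pics/w4.png

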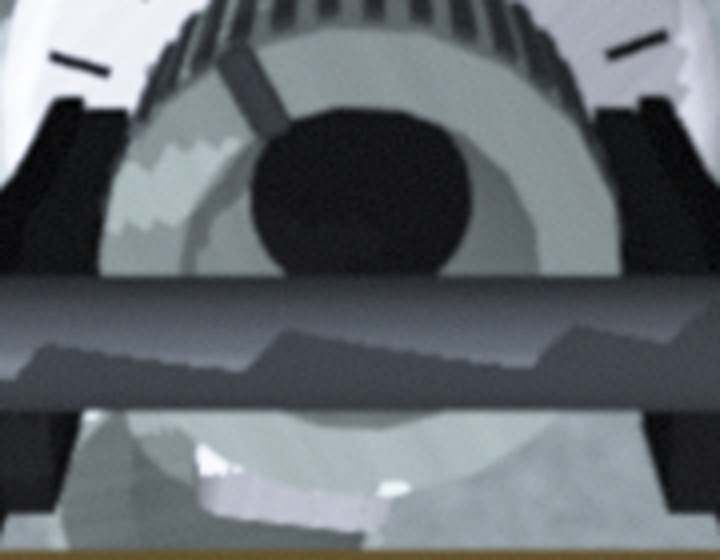

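Picture 5 shows the pointer rib, at crop (250, 90), still upper-left of the jaws as before. So the ring turns with the tool without slipping, and I'll continue in small steps.

Call:
apply_moves --moves '[0, 0, 0, 0.13, 0, 0, 0.5, 0, 0, 0, 0.12, 0, 0, 0.5, 0, 0, 0, 0, 0, 0, 0.5]'

```text
time_s: 7.72
tcp_pos: [0.5333, -0.1208, 0.1465]
orientation: [[-0.003, 0.238, -0.971], [0.002, -0.971, -0.238], [-1.0, -0.002, 0.003]]
force: [-4.4, 1.5, 7.1]
opening: 0.639
```

```bash
python3 st.py
```

```text
t 7.925 yaw -1.3299 clicks 3.009 Mz 0.004±0.017 tau6 0.016±0.011 op 0.635 [-4.5005  2.2018  7.7646]
```

Call:
apply_moves --moves '[0, 0, 0, 0.05, 0, 0, 0.5, 0, 0, 0, 0, 0, 0, 0.5]'

```text
time_s: 8.18
tcp_pos: [0.5333, -0.1207, 0.1465]
orientation: [[-0.003, 0.19, -0.982], [0.002, -0.982, -0.19], [-1.0, -0.002, 0.003]]
force: [-4.4, 1.3, 8.5]
opening: 0.636
```

```bash
python3 st.py
```

```text
t 8.375 yaw -1.3792 clicks 3.150 Mz 0.252±0.028 tau6 0.252±0.004 op 0.638 [-3.8431  2.0128  8.1633]
```

Call:
apply_moves --moves '[0, 0, 0, 0.05, 0, 0, 0.5, 0, 0, 0, 0, 0, 0, 0.5]'

```text
time_s: 8.62
tcp_pos: [0.5332, -0.1207, 0.1465]
orientation: [[-0.003, 0.14, -0.99], [0.002, -0.99, -0.14], [-1.0, -0.002, 0.003]]
force: [-4.5, 2.2, 7.6]
opening: 0.638
```

```bash
python3 st.py
```

```text
t 8.825 yaw -1.4299 clicks 3.295 Mz 0.029±0.014 tau6 0.039±0.004 op 0.638 [-4.2226  2.546   7.4881]
```

```bash
cat > ptr.py <<'E'
from h import *
# apparent shift of the pointer rib in tool-fixed wrist image versus w4 (scaled x4)
ref=cv2.imread("pics/w4.png",0)
def ptr():
    c=r.camera("wrist"); im=c["img"][:,:,::-1]
    g=cv2.resize(im[232:372,194:374],(720,560),interpolation=cv2.INTER_CUBIC); g1=cv2.cvtColor(g,cv2.COLOR_BGR2GRAY)
    t=ref[40:130,215:295]; R=cv2.matchTemplate(g1[0:200,100:450],t,cv2.TM_CCOEFF_NORMED); _,m,_,l=cv2.minMaxLoc(R)
    return g,(l[0]+100-215)/4,(l[1]-40)/4,m
if __name__=="__main__":
    g,dx,dy,m=ptr(); cv2.imwrite("pics/w5.png",g); print("pointer shift px",dx,dy,"score",m)
E
python3 ptr.py; python3 st.py
```

```text
pointer shift px 0.0 0.0 score 0.9984702467918396
t 9.075 yaw -1.4298 clicks 3.295 Mz 0.016±0.033 tau6 0.036±0.000 op 0.631 [-4.5603  2.2774  7.4054]
```

View pics/w5.png

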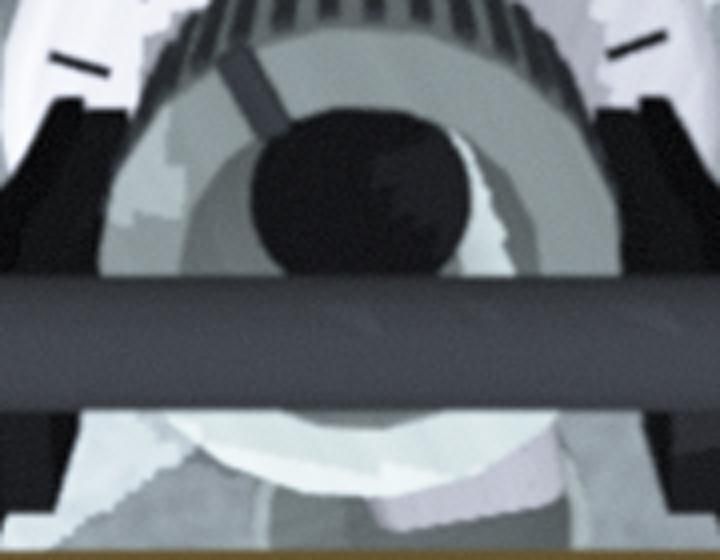

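No slip has occurred and the burrs aren't touching yet: +0.1 rad past click 3 gives only 0.03 N m. Next is click 4.

Call:
apply_moves --moves '[0, 0, 0, 0.13, 0, 0, 0.5, 0, 0, 0, 0.12, 0, 0, 0.5, 0, 0, 0, 0, 0, 0, 0.5]'

```text
time_s: 9.45
tcp_pos: [0.5332, -0.1204, 0.1465]
orientation: [[-0.003, -0.11, -0.994], [0.002, -0.994, 0.11], [-1.0, -0.002, 0.003]]
force: [-4.3, 3.0, 6.8]
opening: 0.635
```

```bash
python3 st.py
```

```text
t 9.65 yaw -1.6802 clicks 4.012 Mz 0.006±0.013 tau6 -0.004±0.010 op 0.634 [-4.7204  3.0774  8.1304]
```

Call:
apply_moves --moves '[0, 0, 0, 0.05, 0, 0, 0.5, 0, 0, 0, 0, 0, 0, 0.5]'

```text
time_s: 9.9
tcp_pos: [0.5333, -0.1204, 0.1465]
orientation: [[-0.003, -0.158, -0.987], [0.002, -0.987, 0.158], [-1.0, -0.002, 0.004]]
force: [-4.4, 2.5, 7.1]
opening: 0.64
```

```bash
python3 st.py
```

```text
t 10.1 yaw -1.7294 clicks 4.153 Mz 0.248±0.033 tau6 0.253±0.004 op 0.635 [-4.0578  1.8245  7.8568]
```

Call:
apply_moves --moves '[0, 0, 0, 0.05, 0, 0, 0.5, 0, 0, 0, 0, 0, 0, 0.5]'

```text
time_s: 10.35
tcp_pos: [0.5333, -0.1203, 0.1465]
orientation: [[-0.003, -0.208, -0.978], [0.002, -0.978, 0.208], [-1.0, -0.002, 0.004]]
force: [-5.5, 3.0, 8.5]
opening: 0.641
```

```bash
python3 st.py; python3 ptr.py
```

```text
t 10.55 yaw -1.7799 clicks 4.298 Mz 0.047±0.004 tau6 0.065±0.005 op 0.635 [-4.0683  3.1096  7.113 ]
pointer shift px 0.0 0.0 score 0.9981024861335754
```

Call:
apply_moves --moves '[0, 0, 0, 0.13, 0, 0, 0.5, 0, 0, 0, 0.12, 0, 0, 0.5, 0, 0, 0, 0, 0, 0, 0.5]'

```text
time_s: 10.98
tcp_pos: [0.5333, -0.1201, 0.1465]
orientation: [[-0.003, -0.444, -0.896], [0.003, -0.896, 0.444], [-1.0, -0.001, 0.004]]
force: [-4.5, 4.6, 8.1]
opening: 0.635
```

```bash
python3 st.py
```

```text
t 11.175 yaw -2.0303 clicks 5.015 Mz 0.005±0.040 tau6 0.014±0.011 op 0.635 [-3.4446  4.8718  7.0046]
```

Call:
apply_moves --moves '[0, 0, 0, 0.05, 0, 0, 0.5, 0, 0, 0, 0, 0, 0, 0.5]'

```text
time_s: 11.42
tcp_pos: [0.5334, -0.12, 0.1465]
orientation: [[-0.003, -0.487, -0.873], [0.003, -0.873, 0.487], [-1.0, -0.001, 0.004]]
force: [-5.0, 3.5, 7.2]
opening: 0.635
```

```bash
python3 st.py
```

```text
t 11.625 yaw -2.0795 clicks 5.156 Mz 0.249±0.019 tau6 0.275±0.004 op 0.636 [-4.4108  3.3643  7.2055]
```

Call:
apply_moves --moves '[0, 0, 0, 0.05, 0, 0, 0.5, 0, 0, 0, 0, 0, 0, 0.5]'

```text
time_s: 11.88
tcp_pos: [0.5334, -0.12, 0.1465]
orientation: [[-0.003, -0.531, -0.848], [0.003, -0.848, 0.531], [-1.0, -0.001, 0.004]]
force: [-4.1, 4.1, 8.0]
opening: 0.64
```

```bash
python3 st.py; python3 ptr.py
```

```text
t 12.075 yaw -2.1298 clicks 5.300 Mz 0.189±0.030 tau6 0.194±0.004 op 0.636 [-4.0753  3.7719  8.0324]
pointer shift px 0.75 0.5 score 0.9339382648468018
```

Run:
```python
import cv2,numpy as np
a=cv2.imread("pics/w4.png")[0:250,80:640];b=cv2.imread("pics/w5.png")[0:250,80:640]
cv2.imwrite("pics/c6.png",np.vstack([a,b]))
```

```text
(no output)
```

View pics/c6.png

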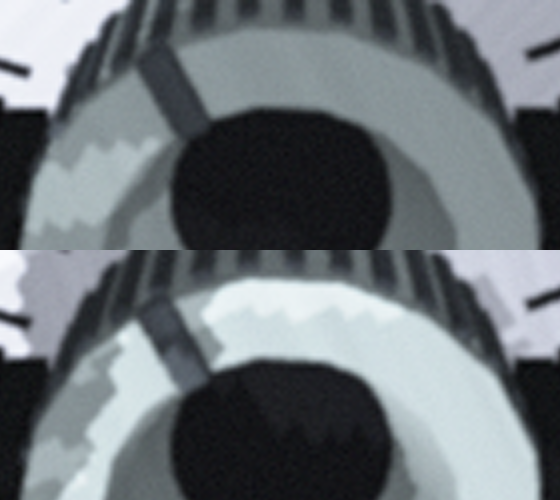

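Call:
apply_moves --moves '[0, 0, 0, 0.03, 0, 0, 0.5, 0, 0, 0, 0, 0, 0, 0.5]'

```text
time_s: 12.38
tcp_pos: [0.5335, -0.12, 0.1465]
orientation: [[-0.003, -0.556, -0.831], [0.003, -0.831, 0.556], [-1.0, -0.001, 0.004]]
force: [-4.3, 3.0, 7.0]
opening: 0.639
```

```bash
python3 st.py; python3 ptr.py
```

```text
t 12.575 yaw -2.1597 clicks 5.386 Mz 0.258±0.025 tau6 0.268±0.003 op 0.637 [-5.7633  3.5829  8.1496]
pointer shift px 0.75 0.25 score 0.9485254287719727
```

Call:
apply_moves --moves '[0, 0, 0, 0.03, 0, 0, 0.5, 0, 0, 0, 0, 0, 0, 0.5]'

```text
time_s: 12.88
tcp_pos: [0.5334, -0.12, 0.1465]
orientation: [[-0.003, -0.58, -0.814], [0.003, -0.814, 0.58], [-1.0, -0.001, 0.004]]
force: [-4.5, 3.8, 7.6]
opening: 0.638
```

```bash
python3 st.py; python3 ptr.py
```

```text
t 13.075 yaw -2.1898 clicks 5.472 Mz 0.237±0.013 tau6 0.252±0.002 op 0.637 [-4.2544  4.0784  7.7138]
pointer shift px 1.0 1.25 score 0.9504951238632202
```

```bash
cat > pol.py <<'E'
from h import *
# pointer-rib angle in the tool frame (about tool -x, from above, ccw +), with ring axis through TCP
def pang(dbg=None):
    s=r.read_state(); c=r.camera("wrist"); g=cv2.cvtColor(c["img"],cv2.COLOR_RGB2GRAY).astype(np.float32)
    R=np.array(s["orientation"]); y=R[:,1]; z=R[:,2]; C=np.array(s["tcp_pos"]).copy(); C[2]=.154
    th=np.arange(60,180,.25)*np.pi/180
    out=[]
    for rad in np.arange(.0205,.0265,.001):
        P=np.array([proj(c,C+rad*(np.cos(t)*y-np.sin(t)*z),s) for t in th],np.float32)
        v=cv2.remap(g,P[:,1:2].copy(),P[:,0:1].copy(),cv2.INTER_CUBIC)[:,0]
        out.append(v)
    I=np.array(out)
    med=np.minimum(np.roll(I,40,1),np.roll(I,-40,1)); D=(I/med).mean(0)   # rib darker than both neighbours
    lo=D<.75; 
    if not lo.any(): lo=D<=D.min()*1.05
    k=np.where(lo)[0]; w=(.8-D[k]).clip(0); a=float((th[k]*w).sum()/w.sum())
    return a,float(D.min()),s
if __name__=="__main__":
    a,d,s=pang(); R=s["orientation"]; y=float(np.arctan2(R[1,1],R[0,1]))
    print("pointer tool-angle %.4f dark %.2f world pointer %.4f yaw %.4f"%(a,d,a+y,y))
E
python3 pol.py
python3 - <<'E'
import cv2,numpy as np
a=cv2.imread("pics/w4.png")[0:250,80:400];b=cv2.imread("pics/w5.png")[0:250,80:400]
cv2.imwrite("pics/c7.png",np.hstack([a,b]))
E
```

```text
pointer tool-angle 2.8930 dark 0.27 world pointer 0.7033 yaw -2.1897
```

View pics/c7.png

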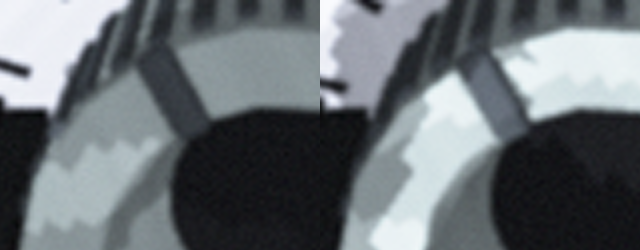

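```bash
sed -i 's/np.arange(60,180,.25)/np.arange(85,150,.25)/; s/np.roll(I,40,1),np.roll(I,-40,1)/np.roll(I,50,1),np.roll(I,-50,1)/' pol.py; python3 pol.py
cat > pol2.py <<'E'
from h import *
# same on saved x4 crops (offset row 232,col 194): fit rib by dark threshold line
for n in ("w4","w5"):
    g=cv2.cvtColor(cv2.imread(f"pics/{n}.png"),cv2.COLOR_BGR2GRAY)[35:140,200:310]
    hist=np.percentile(g,10); m=(g<110).astype(np.uint8)
    nl,lab,st,ce=cv2.connectedComponentsWithStats(m)
    print(n,[ (tuple(np.round(ce[i],1)),st[i][4]) for i in range(1,nl) if st[i][4]>300])
E
python3 pol2.py
```

```text
pointer tool-angle 1.9442 dark 0.58 world pointer -0.2455 yaw -2.1898
w4 [((np.float64(51.3), np.float64(50.4)), np.int32(6032))]
w5 [((np.float64(50.8), np.float64(45.9)), np.int32(4665))]
```

Call:
apply_moves --moves '[0, 0, 0, -0.15, 0, 0, 0.5, 0, 0, 0, -0.15, 0, 0, 0.5, 0, 0, 0, -0.15, 0, 0, 0.5, 0, 0, 0, -0.16, 0, 0, 0.5, 0, 0, 0, 0, 0, 0, 0.5, 0, 0, 0, 0.1, 0, 0, 0.5, 0, 0, 0, 0, 0, 0, 0.5]'

```text
time_s: 14.1
tcp_pos: [0.5332, -0.1204, 0.1465]
orientation: [[-0.003, -0.11, -0.994], [0.002, -0.994, 0.11], [-1.0, -0.002, 0.003]]
force: [-4.2, 3.4, 7.2]
opening: 0.639
```

```bash
python3 st.py; python3 pol.py
```

```text
t 14.3 yaw -1.6801 clicks 4.012 Mz -0.001±0.024 tau6 0.001±0.008 op 0.636 [-4.1778  3.0413  8.094 ]
pointer tool-angle 2.0155 dark 0.57 world pointer 0.3355 yaw -1.6801
```

Call:
apply_moves --moves '[0, 0, 0, 0.05, 0, 0, 0.5, 0, 0, 0, 0, 0, 0, 0.5]'

```text
time_s: 14.6
tcp_pos: [0.5333, -0.1204, 0.1465]
orientation: [[-0.003, -0.158, -0.987], [0.002, -0.987, 0.158], [-1.0, -0.002, 0.004]]
force: [-4.6, 2.9, 8.8]
opening: 0.634
```

```bash
python3 st.py; python3 pol.py
```

```text
t 14.8 yaw -1.7294 clicks 4.153 Mz 0.257±0.042 tau6 0.253±0.004 op 0.636 [-4.4961  1.9103  7.8909]
pointer tool-angle 2.0054 dark 0.62 world pointer 0.2760 yaw -1.7293
```

Call:
apply_moves --moves '[0, 0, 0, 0.05, 0, 0, 0.5, 0, 0, 0, 0, 0, 0, 0.5]'

```text
time_s: 15.1
tcp_pos: [0.5333, -0.1203, 0.1465]
orientation: [[-0.003, -0.208, -0.978], [0.002, -0.978, 0.208], [-1.0, -0.002, 0.004]]
force: [-4.2, 3.6, 8.6]
opening: 0.641
```

```bash
python3 st.py; python3 pol.py
```

```text
t 15.3 yaw -1.7800 clicks 4.298 Mz 0.033±0.030 tau6 0.062±0.005 op 0.636 [-4.5068  2.4128  8.583 ]
pointer tool-angle 1.9969 dark 0.63 world pointer 0.2169 yaw -1.7800
```

Call:
apply_moves --moves '[0, 0, 0, 0.03, 0, 0, 0.5, 0, 0, 0, 0, 0, 0, 0.5]'

```text
time_s: 15.6
tcp_pos: [0.5333, -0.1203, 0.1465]
orientation: [[-0.003, -0.237, -0.971], [0.002, -0.971, 0.237], [-1.0, -0.002, 0.004]]
force: [-5.2, 3.7, 6.9]
opening: 0.638
```

```bash
python3 st.py; python3 pol.py
```

```text
t 15.8 yaw -1.8102 clicks 4.385 Mz -0.037±0.023 tau6 -0.017±0.002 op 0.637 [-4.1916  3.6765  7.7874]
pointer tool-angle 1.9962 dark 0.60 world pointer 0.1860 yaw -1.8102
```

Call:
apply_moves --moves '[0, 0, 0, 0.03, 0, 0, 0.5, 0, 0, 0, 0, 0, 0, 0.5]'

```text
time_s: 16.1
tcp_pos: [0.5332, -0.1203, 0.1465]
orientation: [[-0.003, -0.266, -0.964], [0.002, -0.964, 0.266], [-1.0, -0.001, 0.004]]
force: [-4.2, 3.1, 7.8]
opening: 0.636
```

```bash
python3 st.py; python3 pol.py
```

```text
t 16.3 yaw -1.8404 clicks 4.471 Mz -0.060±0.032 tau6 -0.064±0.002 op 0.633 [-4.313   3.1774  7.4684]
pointer tool-angle 1.9900 dark 0.57 world pointer 0.1497 yaw -1.8403
```

The control run settles it. Past click 4 the torque falls (0.06, -0.02, -0.06 N m), while at the same phases past click 5 it was 0.19, 0.27, 0.25. So the burrs meet at click 5. I'll re-touch once with a firmer grip to confirm, then back off three clicks.

Call:
apply_moves --moves '[0, 0, 0, 0, 0, 0, 0.5, 0, 0, 0, 0.1, 0, 0, 0.5, 0, 0, 0, 0.09, 0, 0, 0.5, 0, 0, 0, 0, 0, 0, 0.5]' --newtons 50

```text
time_s: 16.85
tcp_pos: [0.5333, -0.1201, 0.1465]
orientation: [[-0.003, -0.444, -0.896], [0.003, -0.896, 0.444], [-1.0, -0.001, 0.004]]
force: [-4.8, 4.2, 7.3]
opening: 0.636
```

```bash
python3 st.py; python3 pol.py
```

```text
t 17.05 yaw -2.0303 clicks 5.015 Mz -0.006±0.037 tau6 0.004±0.008 op 0.635 [-4.5138  3.0929  7.8279]
pointer tool-angle 1.9856 dark 0.57 world pointer -0.0447 yaw -2.0303
```

Call:
apply_moves --moves '[0, 0, 0, 0.05, 0, 0, 0.5, 0, 0, 0, 0, 0, 0, 0.5]'

```text
time_s: 17.35
tcp_pos: [0.5334, -0.12, 0.1465]
orientation: [[-0.003, -0.487, -0.873], [0.003, -0.873, 0.487], [-1.0, -0.001, 0.004]]
force: [-4.6, 2.7, 7.3]
opening: 0.636
```

```bash
python3 st.py; python3 pol.py
```

```text
t 17.55 yaw -2.0795 clicks 5.156 Mz 0.272±0.023 tau6 0.275±0.004 op 0.635 [-4.3906  3.4708  8.5072]
pointer tool-angle 1.9890 dark 0.58 world pointer -0.0905 yaw -2.0795
```

Call:
apply_moves --moves '[0, 0, 0, 0.05, 0, 0, 0.5, 0, 0, 0, 0, 0, 0, 0.5]'

```text
time_s: 17.85
tcp_pos: [0.5334, -0.12, 0.1465]
orientation: [[-0.003, -0.531, -0.848], [0.003, -0.848, 0.531], [-1.0, -0.001, 0.004]]
force: [-3.8, 2.8, 8.3]
opening: 0.634
```

```bash
python3 st.py; python3 pol.py
```

```text
t 18.05 yaw -2.1299 clicks 5.301 Mz 0.190±0.029 tau6 0.196±0.004 op 0.635 [-4.6969  3.6145  7.3044]
pointer tool-angle 1.9598 dark 0.56 world pointer -0.1701 yaw -2.1299
```

The result is the same at 50 N, so the resistance is real and not pad slip. Backing off from 5.30 to click 2, a turn of 1.152 rad.

Call:
apply_moves --moves '[0, 0, 0, -0.144, 0, 0, 0.5, 0, 0, 0, -0.144, 0, 0, 0.5, 0, 0, 0, -0.144, 0, 0, 0.5, 0, 0, 0, -0.144, 0, 0, 0.5, 0, 0, 0, -0.144, 0, 0, 0.5, 0, 0, 0, -0.144, 0, 0, 0.5, 0, 0, 0, -0.144, 0, 0, 0.5, 0, 0, 0, -0.144, 0, 0, 0.5]' --newtons 30

```text
time_s: 19.1
tcp_pos: [0.5334, -0.1211, 0.1465]
orientation: [[-0.003, 0.563, -0.827], [0.001, -0.827, -0.563], [-1.0, -0.002, 0.002]]
force: [-3.9, 1.5, 7.3]
opening: 0.64
```

Call:
apply_moves --moves '[0, 0, 0, 0, 0, 0, 0.5, 0, 0, 0, 0, 0, 0, 0.5]'

```text
time_s: 19.35
tcp_pos: [0.5334, -0.1211, 0.1465]
orientation: [[-0.003, 0.559, -0.829], [0.001, -0.829, -0.559], [-1.0, -0.002, 0.002]]
force: [-4.3, 0.9, 6.4]
opening: 0.637
```

```bash
python3 st.py; python3 pol.py
```

```text
t 19.55 yaw -0.9777 clicks 2.000 Mz 0.020±0.017 tau6 0.030±0.000 op 0.642 [-4.4307  0.4527  7.504 ]
pointer tool-angle 2.0027 dark 0.41 world pointer 1.0250 yaw -0.9777
```

Call:
apply_moves --moves '[0, 0, 0, 0, 0, 0, 0.75, 0, 0, 0, 0, 0, 0, 0.9, 0, 0, 0, 0, 0, 0, 1, 0, 0, 0, 0, 0, 0, 1]'

```text
time_s: 20.1
tcp_pos: [0.5352, -0.1219, 0.1455]
orientation: [[0.0, 0.559, -0.829], [-0.0, -0.829, -0.559], [-1.0, 0.0, -0.0]]
force: [0.0, -0.0, 0.7]
opening: 0.968
```

```bash
python3 st.py; python3 pol.py
```

```text
t 20.3 yaw -0.9780 clicks 2.001 Mz 0.001±0.025 tau6 0.000±0.000 op 0.996 [ 0.3808  0.5696 -0.2464]
pointer tool-angle 2.0638 dark 0.35 world pointer 1.0858 yaw -0.9780
```

Call:
apply_moves --moves '[-0.03, 0, 0, 0, 0, 0, 1, -0.03, 0, 0, 0, 0, 0, 1, -0.03, 0, 0, 0, 0, 0, 1, -0.03, 0, 0, 0, 0, 0, 1, 0, 0, 0, 0, 0, 0, 1]'

```text
time_s: 20.98
tcp_pos: [0.5365, -0.1224, 0.2679]
orientation: [[0.006, 0.559, -0.829], [-0.002, -0.829, -0.559], [-1.0, 0.005, -0.003]]
force: [0.2, -0.4, -1.5]
opening: 0.999
```

```bash
cat > bird.py <<'E'
from h import *
# rectified view of the plane z=.152 about the ring axis: world +x up, +y left, 0.2 mm/px
def bird(c,s,C,half=.05,z=.153,sc=5000):
    n=int(2*half*sc); m1=np.zeros((n,n),np.float32); m2=m1.copy()
    T=np.array(c["tool_from_camera"]); Rt=np.array(s["orientation"]); o=np.array(s["tcp_pos"])+Rt@T[:3,3]; R=Rt@T[:3,:3]
    i,j=np.mgrid[0:n,0:n]; P=np.stack([C[0]+half-i/sc,C[1]+half-j/sc,np.full((n,n),z)],-1)-o
    q=P@R; sl=q[...,:2]/q[...,2:]; r2=(sl**2).sum(-1,keepdims=True); sl=sl*(1+c["k1"]*r2); K=np.array(c["mtx"])
    return cv2.remap(c["img"],(K[0,0]*sl[...,0]+K[0,2]).astype(np.float32),(K[1,1]*sl[...,1]+K[1,2]).astype(np.float32),cv2.INTER_CUBIC)
if __name__=="__main__":
    s=r.read_state(); c=r.camera("wrist"); save(c,"w6.png"); C=[.5345,-.1218]
    B=bird(c,s,C,half=.035,sc=8000); print(s["tcp_pos"])
    # k=0 picture w1 with its own pose
    s0={"tcp_pos":[.5258,-.1201,.2655],"orientation":np.array([[-.0006,.2858,-.9583],[-.0004,-.9583,-.2858],[-1,.0002,.0007]])}
    c0=dict(c); c0["img"]=cv2.imread("pics/w1.png")[:,:,::-1].copy()
    A=bird(c0,s0,C,half=.035,sc=8000)
    for X in(A,B):
        n=X.shape[0]; cv2.circle(X,(n//2,n//2),int(.028*8000),(255,0,0),1)
        for a in range(0,360,30):
            p=lambda q:(int(n/2-q*np.sin(np.radians(a))),int(n/2-q*np.cos(np.radians(a))))
            cv2.line(X,p(225),p(240 if a else 275),(0,0,255),2)
    H=np.hstack([A,B]); H=cv2.resize(H,(800,400),interpolation=cv2.INTER_AREA)
    cv2.imwrite("pics/b6.png",H[:,:,::-1])
E
python3 bird.py
```

```text
[ 0.5365 -0.1224  0.2679]
```

View pics/b6.png

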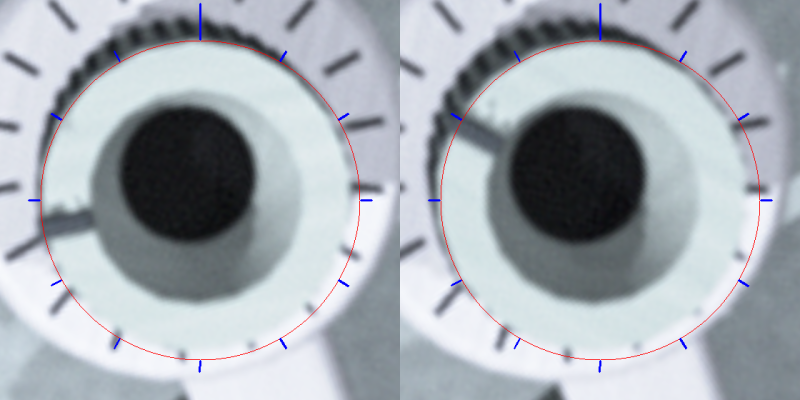

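The last picture shows the rib at about 101° originally and 61° now. That is 40°, or 2 clicks clockwise of the start, which equals 5 in minus 3 out. The tool is clear, so I'm handing in.

```bash
python3 -c "
from h import *
r.camera('top');print(r.look_for('top','hopper')[:1],r.look_for('top','cup')[:1],r.look_for('top','brush')[:1]);print(r.finish_job())"
```

```text
[] [] []
the job is handed in; nothing more can be done
None
```

I set the mill: the ring went clockwise to the burr touch, then back three clicks. I let go and handed the job in at about 21 s of the 69 s.

- **Touch:** I felt the burrs at the fifth click from the start. Past that click the ring resisted with 0.19–0.27 N m, while at the same points past click 4 the torque fell to about zero or below. The furthest the ring went was about 0.165 rad past touch (damage starts at 0.3 rad).
- **Second touch:** I touched twice. After the first I loosened to just short of click 4 to compare, went back to click 5 with a firmer grip and got the same reading. Then I backed off three clicks.
- **Last check:** in the final wrist picture, taken with the gripper open and clear, the pointer had turned 39.5° clockwise from its start. Two clicks (40°) is what five in and three out should give.

**What disagreed or wasn't confirmed:**
- The resistance past touch was less than the stated 4 N m per rad. It seemed to begin about 0.07 rad after the click, though the next click (6) would be outside the mill's stated range.
- The final overhead search for the hopper, cup and brush found nothing, probably because the arm was in the way. That they stayed put is therefore not confirmed by picture. The fingers stayed above 0.12 m near the mill and I saw no sign of contact with them.

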